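# Filter photometer: tile drawer home, filter held at its click stop

## Task

Get the photometer ready for a calibration reading: first push the open white-tile drawer in until it clicks fully home. Then take the green filter's slide (black, with a blue knob) and move it along its rail, against its light return spring, until you feel its ball drop into the notch, and finish still holding it there with the fingers: it would spring back if let go. Leave the bottle, the jar and the beaker alone.

Things in the scene. Friction and masses are not known exactly. Their poses are not given: they have to be found in the camera images.
- photometer: Low white bench photometer, 180 (x) x 360 (y) x 85 mm high, fixed to the bench; origin under its centre, on the bench. Its x axis points away from its front (the drawer comes out towards -x), y runs along the rail on its top, z up. Place and yaw (within 0.25 rad) differ from run to run.
- tile_drawer (a joint): Grey drawer with a white tile in it, in the middle of the photometer's front. Value in m: 0 = fully home against its stop, grows as it comes out towards the photometer's -x, at most 0.09; it starts 0.04 to 0.065 out. Sliding takes about 1 to 3 N; a ball catch pulls it in over the last 4 mm.
- drawer_handle (a point): Middle of the drawer's handle: a round steel bar 8 mm thick, 80 mm long along the photometer's y, 48 mm above the bench, its axis 28 mm in front of the grey front panel (172 mm wide, its top 70 mm above the bench). When home the bar is at x = -118 mm, y = 0 in the photometer's frame. It can be pushed towards +x from its robot side.
- rail_mid (a point): Middle of the steel rail on the photometer's top, 105 mm above the bench (rail 10 mm thick, along y; at each end, y = +-166 mm, a post 120 mm high). Beneath lies a dark bed with a round light window 34 mm wide and, 25 mm in front of the rail, a notched bar, top 98 mm above the bench. Its 12 mm V notch is level with the window; both sit elsewhere along the rail in each run.
- filter_slide: Filter slide: black block 52 (x) x 50 (y) x 16 mm riding on the rail, with a green glass filter 33 mm wide behind it and a blue knob on top; origin on the rail's axis, at the height of the block's underside, 105 mm above the bench; axes as the photometer's.
- slide_travel (a joint): Travel of the filter slide in m: 0 = at rest at the rail's -y end, grows towards the photometer's +y, stop at 0.15; the notch is somewhere from 0.055 to 0.115. A spring pulls it back to 0 with 4 to 6.5 N, so let go it slides back. The pull falls by about 3 N on the last 5 mm up to the notch; just past it, it is 3 N above normal, and normal again 6 mm past it.
- slide_knob (a point): Round upright blue knob, 22 mm thick and 42 mm high, standing on the black block; this point is the middle of its foot, 121 mm above the bench (knob top 163 mm). Rides with the filter slide. At slide value q it is at x = 12 mm, y = -85 mm + q in the photometer's frame.
- detent_pin (a joint): Orange pin 6 mm thick standing out of the black block 27 mm in front of the knob (towards -x), its top 8 mm above the block; a sprung ball at its foot rides on the notched bar. Value in m: below 0.001 with the ball on the plain bar, grows as pin and ball drop: 0.0044 at the notch's centre, near it 1 mm less for each mm off centre, back to plain 6 mm off.
- reagent: Brown reagent bottle, 48 mm wide, 110 mm high, standing beside one end of the photometer; origin under its centre. Leave alone.
- sample_jar: Glass jar with white lid, 60 mm wide, 75 mm high, beside one end of the photometer; origin under its centre. Leave alone.
- beaker: Steel beaker, 66 mm wide, 85 mm high, beside one end of the photometer; origin under its centre. Leave alone.

How it is judged:
By the outcome, as a careful person would: the job done as asked, in the order asked, and still so for the second after the job is handed in, while the arm keeps its last pose, push and grip.
It also fails if it takes over 67 s, if anything falls off the work surface, if the arm or the gripper's body presses on something with over 40 N, if the wrist force passes 120 N, or if a joint passes its speed limit or range.

## Robot

A 6-joint arm with a two-finger parallel gripper is mounted at the origin on the work surface. World frame = base frame: x ahead of the robot, y to its left, z up, the work surface at z = 0. Lengths are in m, angles in rad, forces in N, time in s.
With the tool pointing down it reaches from about 0.25 to 0.775 m from the base axis. Payload 4 kg.
Tool frame: the origin (TCP) lies at the very end of the fingers, on their centre line; the grasp point (between the pads) lies 19 mm behind it (robot.hold_point_z is the distance from the TCP to the grasp point, in m); z points along the fingers, y is the line along which they close (so a half turn about z gives the same grasp; the last joint's range is limited). The gripper opens to 94 mm and grips with 3 to 60 N. Pads are 16 mm wide; open, the fingers measure 119 mm over their backs; the gripper's body (75 mm by 177 mm) begins 78 mm behind the grasp point.
Start: joints at [1.145, 0.087, 1.371, -0, 1.684, -0.103], TCP at [0.174, 0.522, 0.206] pointing down, gripper open.
Joint ranges: [-3.1, 3.1], [-0.76, 2.03], [0.27, 2.55], [-1.08, 4.22], [0.17, 2.65], [-2.57, 2.57]. Speed limits (rad/s): [2.79, 2.79, 3.14, 3.14, 3.14, 3.14].

## Interface

Orientations are given as [roll, pitch, yaw] about the fixed x, y, z axes, in that order (R = Rz(yaw) Ry(pitch) Rx(roll)).
In Python, from bench import robot gives the robot as it stands.
- The arm moves only by the tool carry_out, never from a script. Its argument "steps" is a list of rows, each a list of 3 entries, a list of its own where there are three numbers: the shift along the tool's x, y, z in m, then the turn about the tool's z in units of 10 degrees (1.0 is 10 degrees), then the closure, from -1 (fully open) to 1 (shut). In form: [[[tx, ty, tz], roll, jaw], ...]. A call has 1 to 10 rows; each row is the pose to reach, as a shift and turn from the pose commanded when the call began, along the tool's axes at that moment; what a row does not reach only later rows make up. A row lasts 1/8 s, in which the tool goes at most 62.5 mm and 10.7 degrees, less where a joint would pass 70% of its speed; a pose out of reach is approached as far as the arm can. A call with a gripper value outside its range is refused whole. The fingers move at their own pace and stop on an object; the grip force is fixed at half the most. Time passes only in rows, so rows that repeat a pose let the fingers close. It gives the time, the measured TCP pose, the force, the opening and the grip force at its end, in the units of the state.
- robot.get_obs(): the state, without advancing time (a new reading comes with each control period).
- robot.snapshot(name): name is "side" or "top"; returns a dict with "image" (480x640x3 uint8, red, green, blue), "z_map" (480x640 float32, m along the optical axis (not along the pixel's ray), 0 where there is no reading), "mtx" (3x3 intrinsics, pixels), "D" ([k1, k2, p1, p2, k3] as OpenCV has them; the pictures are not rectified), "R" (3x3) and "t" (3): a world point X has camera coordinates R X + t. Camera axes: x right, y down, z forward; pixel columns grow to the right and rows downward; lengths in m; the calibration is good to about 2 mm. A picture is of the moment at which its call begins.
- robot.close_job(): hands the job in; it is judged then, once.
The state is a dict: "time": time; "joint_positions": joint angles; "qvel": joint speeds; "joint_torque": joint torques, N m; "tool_pos": TCP position; "ee_rot": TCP orientation; "wrist_force": force on the tool from outside, world axes, zero at the start; "wrist_torque": the same for the moment, N m; "width": finger opening in m; "finger_force": force on a finger pad.
Only numpy, scipy, OpenCV 4.12 (cv2) and the standard library are available. Lean on these libraries where they do the work, as an engineer would, in place of code of your own. Each camera call takes 0.05 s, during which the arm holds its last target. There are 200 camera calls.

## Working session

There is one attempt and no reset: what is moved stays moved. The work goes in short steps, Python scripts to look and compute and a tool call to move; the robot and the scene stay as the last step left them, time stands still between calls to the robot, and variables do not carry over. Pictures are saved under pics/ and viewed, at most 10 in all, crops included, and the job is handed in when it is done.

Besides the shell and the picture viewer there is one more tool, called after ">>>" by a JSON object that holds its "op" and its "data". carry_out: Moves the arm, as the interface text tells. Its arguments: {"type":"object","properties":{"steps":{"type":"array","items":{"type":"array"}}},"required":["steps"]}

```bash
mkdir -p pics; cat > h.py <<'E'
import numpy as np, cv2
from bench import robot
def snap(n,f=None):
    s=robot.snapshot(n); np.savez(f'/tmp/{n}.npz',**s)
    if f: cv2.imwrite('pics/'+f,s['image'][:,:,::-1])
    return s
def ray(s,u,v):
    p=cv2.undistortPoints(np.array([[[u,v]]],float),s['mtx'],s['D'])[0,0]
    return s['R'].T@np.array([p[0],p[1],1]), -s['R'].T@s['t']
def atz(s,u,v,z):
    d,c=ray(s,u,v); return c+d*(z-c[2])/d[2]
def dep(s,u,v):
    d,c=ray(s,u,v); return c+d*s['z_map'][int(v),int(u)]
E
python3 - <<'E'
from h import *
snap('top','t1.png');snap('side','s1.png')
o=robot.get_obs();print(o['tool_pos'],o['ee_rot'],o['time'],o['wrist_force'])
E
```

```text
[0.17428853 0.52115639 0.20446735] [-3.13971502e+00 -1.85643656e-04  2.81880537e+00] 0.1 [-0.71900866 -0.09935258  0.49240778]
```

View pics/t1.png

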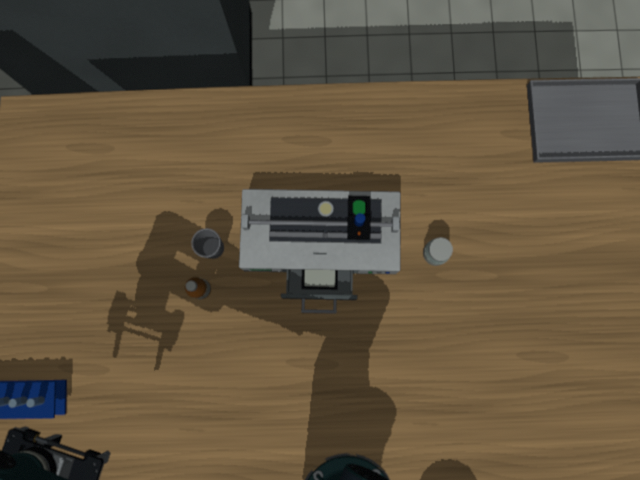

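View pics/s1.png

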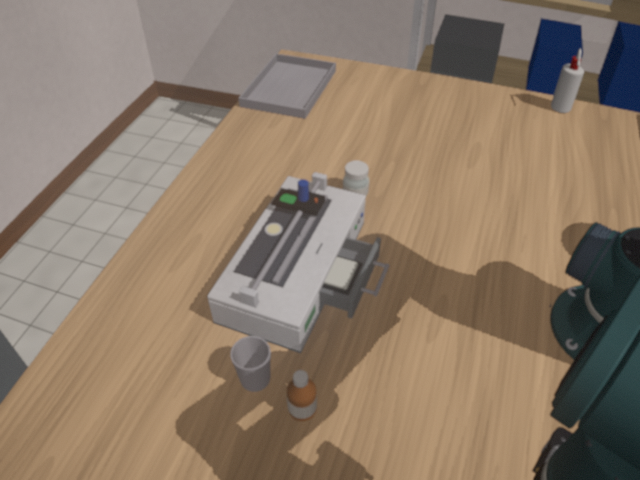

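The top view shows the photometer with corners near (243,190), (400,191), (400,272) and (239,270). The knob is near (360,218), the window near (326,209) and the handle bar near (318,311). The beaker (206,243) and bottle (196,288) are at the left end, the jar (438,250) at the right. I'll enlarge it.

```bash
python3 - <<'E'
from h import *
s=dict(np.load('/tmp/top.npz'))
c=s['image'][180:320,230:410,::-1]
cv2.imwrite('pics/t1c.png',cv2.resize(c,None,fx=4.2,fy=4.2,interpolation=cv2.INTER_CUBIC))
print(-s['R'].T@s['t'])
E
```

```text
[0.39376947 0.03211939 1.34566782]
```

View pics/t1c.png

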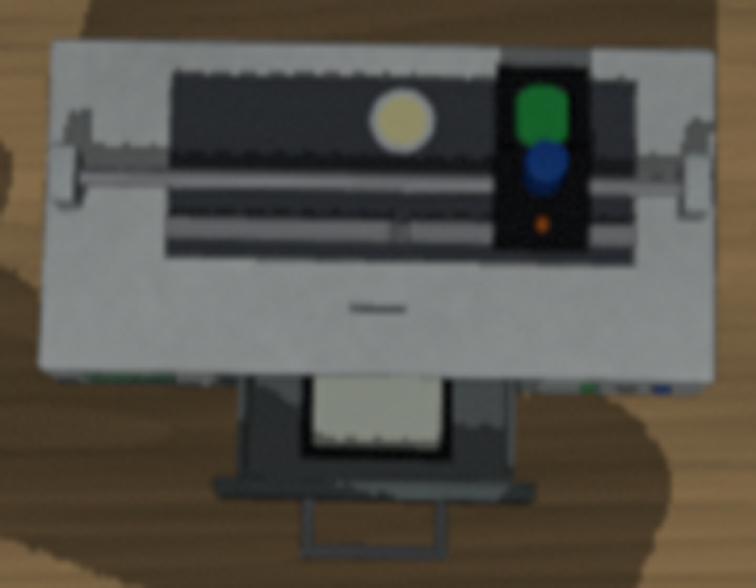

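In the crop the top face corners are (53,40), (715,49), (714,380) and (38,370). The window is at (402,120), the notch at (400,231), the knob top at (547,158), the pin at (542,224) and the bar at (373,551), running from (303,550) to (444,551).

```bash
cat >> h.py <<'E'
def c2(s,x,y,z): return atz(s,x/4.2+230-.4,y/4.2+180-.4,z)
E
python3 - <<'E'
from h import *
s=dict(np.load('/tmp/top.npz'))
P=[c2(s,*p,.085)[:2] for p in [(53,40),(715,49),(714,380),(38,370)]]
for p in P: print(p.round(4))
m=lambda i,j:np.linalg.norm(P[i]-P[j])
print('sizes',m(0,1),m(1,2),m(2,3),m(3,0))
# y axis: right->left edges; yaw from both long edges
d=(P[0]-P[1])+(P[3]-P[2]); yaw=np.arctan2(-d[0],d[1]); C=np.mean(P,0)
r1=c2(s,65,172,.12);r2=c2(s,695,182,.12);d2=(r1-r2)[:2];print('post yaw',np.arctan2(-d2[0],d2[1]),np.linalg.norm(d2))
print('C',C,'yaw',yaw)
R=np.array([[np.cos(yaw),-np.sin(yaw)],[np.sin(yaw),np.cos(yaw)]])
for n,p,z in [('win',(402,120),.085),('notch',(400,231),.098),('knob',(547,158),.163),('pin',(542,224),.129),('bar',(373,551),.052),('barL',(303,550),.052),('barR',(444,551),.052),('postL',(65,172),.12),('postR',(695,182),.12)]:
    w=c2(s,*p,z);print(n,w.round(4),'local',(R.T@(w[:2]-C)).round(4))
o=robot.get_obs();print(o['ee_rot'],o['tool_pos'])
from scipy.spatial.transform import Rotation as Ro
print(Ro.from_euler('xyz',o['ee_rot']).as_matrix().round(3))
E
```

```text
[0.7129 0.2181]
[ 0.697  -0.1396]
[ 0.5177 -0.1307]
[0.5333 0.2276]
sizes 0.35809355779675794 0.1795021976559088 0.3586149193044654 0.1797631237752523
post yaw -0.04591880630903808 0.3286390841816399
C [0.61521373 0.04382154] yaw -0.04401807633434031
win [0.6629 0.0304 0.085 ] local [ 0.0482 -0.0114]
notch [0.6003 0.0331 0.098 ] local [-0.0144 -0.0113]
knob [ 0.6246 -0.0419  0.163 ] local [ 0.0131 -0.0852]
pin [ 0.5967 -0.0402  0.129 ] local [-0.0148 -0.0847]
bar [0.4338 0.0527 0.052 ] local [-0.1816  0.0009]
barL [0.4354 0.0904 0.052 ] local [-0.1817  0.0386]
barR [0.4327 0.0145 0.052 ] local [-0.181  -0.0374]
postL [0.6331 0.2072 0.12  ] local [0.0106 0.164 ]
postR [ 0.618  -0.1211  0.12  ] local [ 0.01   -0.1647]
[-3.13971502e+00 -1.85643656e-04  2.81880537e+00] [0.17428853 0.52115639 0.20446735]
[[-0.948  0.317 -0.001]
 [ 0.317  0.948 -0.002]
 [ 0.    -0.002 -1.   ]]
```

>>> {"op": "carry_out", "data": {"steps": [[[-0.035, -0.037, 0], -0.16, 1], [[-0.07, -0.075, 0], -0.32, 1], [[-0.106, -0.112, 0], -0.48, 1], [[-0.141, -0.15, 0], -0.64, 1], [[-0.177, -0.187, 0], -0.8, 1], [[-0.212, -0.225, 0], -0.96, 1], [[-0.247, -0.262, 0], -1.12, 1], [[-0.282, -0.3, 0], -1.28, 1], [[-0.318, -0.337, 0], -1.44, 1], [[-0.353, -0.375, 0], -1.6, 1]]}}

```text
time: 1.35
tool_pos: [0.3905, 0.0524, 0.2052]
ee_rot: [3.141, -0.0, 3.099]
wrist_force: [0.6, 1.3, 0.4]
width: 0.0009
finger_force: 0.0
```

>>> {"op": "carry_out", "data": {"steps": [[[0, 0, 0.05], 0, 1], [[0, 0, 0.1], 0, 1], [[0, 0, 0.15], 0, 1], [[0, 0, 0.17], 0, 1], [[0, 0, 0.17], 0, 1], [[-0.01, 0, 0.17], 0, 1], [[-0.02, 0, 0.17], 0, 1], [[-0.025, 0, 0.17], 0, 1], [[-0.03, 0, 0.17], 0, 1], [[-0.035, 0, 0.17], 0, 1]]}}

```text
time: 2.6
tool_pos: [0.425, 0.0525, 0.0355]
ee_rot: [3.142, -0.001, 3.098]
wrist_force: [-2.4, -0.6, 1.2]
width: 0.0004
finger_force: 1.0
```

>>> {"op": "carry_out", "data": {"steps": [[[-0.006, 0, 0], 0, 1], [[-0.012, 0, 0], 0, 1], [[-0.018, 0, 0], 0, 1], [[-0.024, 0, 0], 0, 1], [[-0.03, 0, 0], 0, 1], [[-0.035, 0, 0], 0, 1], [[-0.04, 0, 0], 0, 1], [[-0.045, 0, 0], 0, 1], [[-0.05, 0, 0], 0, 1], [[-0.05, 0, 0], 0, 1]]}}

```text
time: 3.85
tool_pos: [0.4762, 0.0505, 0.0356]
ee_rot: [3.141, 0.002, 3.098]
wrist_force: [-0.4, 0.8, 0.1]
width: 0.0005
finger_force: 0.0
```

>>> {"op": "carry_out", "data": {"steps": [[[-0.002, 0, 0], 0, 1], [[-0.004, 0, 0], 0, 1], [[-0.006, 0, 0], 0, 1], [[-0.008, 0, 0], 0, 1], [[-0.008, 0, 0], 0, 1]]}}

```text
time: 4.47
tool_pos: [0.4836, 0.0499, 0.0356]
ee_rot: [3.141, 0.001, 3.098]
wrist_force: [-0.6, 0.3, 0.2]
width: 0.0005
finger_force: 0.0
```

>>> {"op": "carry_out", "data": {"steps": [[[-0.001, 0, 0], 0, 1], [[-0.002, 0, 0], 0, 1], [[-0.002, 0, 0], 0, 1]]}}

```text
time: 4.85
tool_pos: [0.4842, 0.0499, 0.0353]
ee_rot: [3.142, -0.002, 3.098]
wrist_force: [-4.5, 0.2, 3.0]
width: 0.0002
finger_force: 2.2
```

>>> {"op": "carry_out", "data": {"steps": [[[-0.001, 0, 0], 0, 1], [[-0.002, 0, 0], 0, 1], [[-0.002, 0, 0], 0, 1]]}}

```text
time: 5.22
tool_pos: [0.4843, 0.0499, 0.0353]
ee_rot: [-3.141, -0.007, 3.098]
wrist_force: [-9.4, 0.5, 6.7]
width: 0.0001
finger_force: 4.8
```

```bash
python3 - <<'E'
from h import *
s=snap('side')
cv2.imwrite('pics/s2.png',cv2.resize(s['image'][160:360,190:420,::-1],None,fx=3,fy=3,interpolation=cv2.INTER_CUBIC))
o=robot.get_obs();print(o['tool_pos'],o['wrist_force'],o['ee_rot'])
E
```

```text
[0.48428667 0.04992966 0.03530835] [-9.40539736  0.86417085  7.47442915] [-3.1414559  -0.00669605  3.09824166]
```

View pics/s2.png

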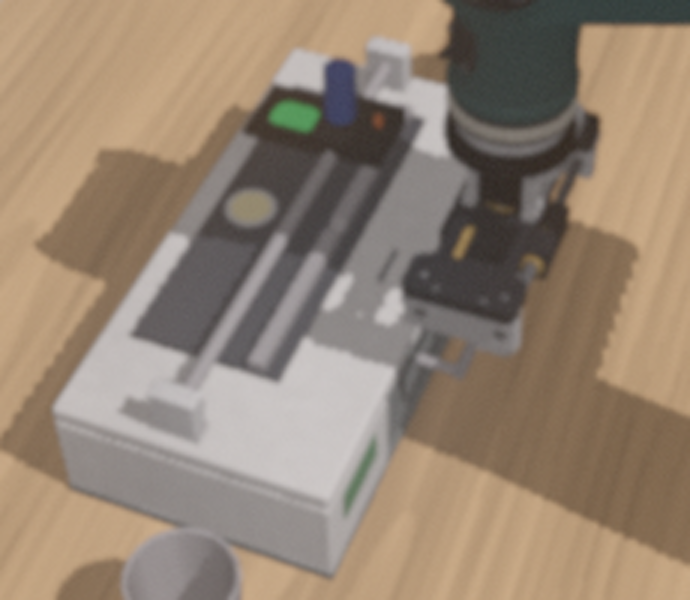

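The drawer is home: the TCP stands still while the force climbs to 9 N, at the expected −0.131, and the picture shows the panel flush. The slide is still at the far end, with the knob at (340,92) in the crop. Next I back off and move over the knob.

>>> {"op": "carry_out", "data": {"steps": [[[0.015, 0, 0], 0, 1], [[0.03, 0, 0], 0, 1], [[0.03, 0, -0.05], 0, 1], [[0.03, 0, -0.1], 0, 0], [[0.03, 0, -0.155], 0, -0.2], [[0, -0.03, -0.175], 0, -0.3], [[-0.04, -0.06, -0.175], 0, -0.3], [[-0.09, -0.085, -0.175], 0, -0.3], [[-0.14, -0.085, -0.175], 0, -0.3], [[-0.14, -0.085, -0.175], 0, -0.3]]}}

```text
time: 6.52
tool_pos: [0.6247, -0.0418, 0.2069]
ee_rot: [3.141, -0.004, 3.097]
wrist_force: [-0.0, -0.2, -0.0]
width: 0.0604
finger_force: 0.0
```

```bash
python3 - <<'E'
from h import *
s=snap('top')
cv2.imwrite('pics/t2.png',cv2.resize(s['image'][180:320,230:410,::-1],None,fx=4.2,fy=4.2,interpolation=cv2.INTER_CUBIC))
o=robot.get_obs();C=np.array([.6152,.0438]);y=-.044
R=np.array([[np.cos(y),-np.sin(y)],[np.sin(y),np.cos(y)]])
print(R.T@(o['tool_pos'][:2]-C),o['tool_pos'],o['ee_rot'],o['width'],o['wrist_force'],o['time'])
E
```

```text
[ 0.01190403 -0.08470739] [ 0.62336659 -0.04134901  0.20835889] [ 3.14112929 -0.00318071  3.09792278] 0.06089858535743582 [ 0.16034183  0.29793351 -0.47982937] 6.575
```

View pics/t2.png

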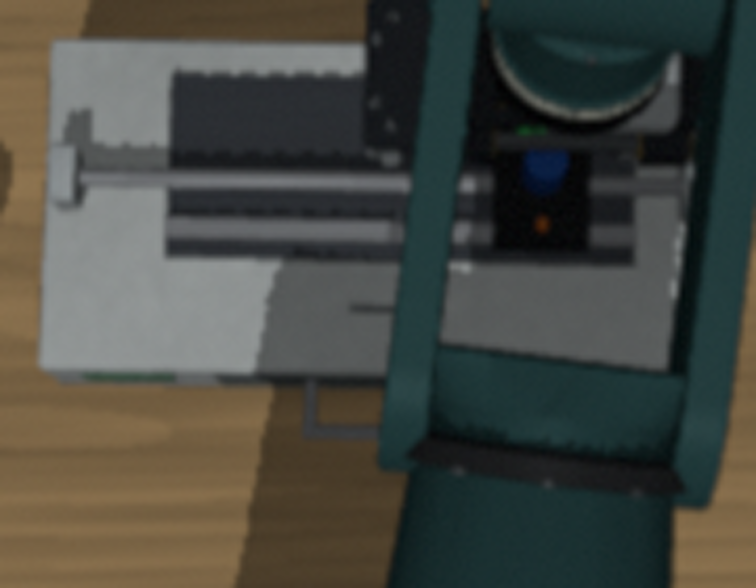

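The drawer is flush, with the bar at about (345,434) in the crop, and the knob is centred beneath the gripper. Next I descend and grip.

>>> {"op": "carry_out", "data": {"steps": [[[0, 0, 0.03], 0, -0.3], [[0, 0, 0.06], 0, -0.3], [[0, 0, 0.078], 0, -0.3], [[0, 0, 0.08], 0, -0.3], [[0, 0, 0.08], 0, 0.2], [[0, 0, 0.08], 0, 0.7], [[0, 0, 0.08], 0, 1], [[0, 0, 0.08], 0, 1], [[0, 0, 0.08], 0, 1], [[0, 0, 0.08], 0, 1]]}}

```text
time: 7.82
tool_pos: [0.6236, -0.0416, 0.1308]
ee_rot: [-3.141, 0.001, 3.098]
wrist_force: [0.6, -2.1, 1.4]
width: 0.0214
finger_force: 30.0
```

>>> {"op": "carry_out", "data": {"steps": [[[0, 0.007, 0], 0, 1], [[0, 0.014, 0], 0, 1], [[0, 0.021, 0], 0, 1], [[0, 0.028, 0], 0, 1], [[0, 0.035, 0], 0, 1], [[0, 0.042, 0], 0, 1], [[0, 0.049, 0], 0, 1], [[0, 0.056, 0], 0, 1], [[0, 0.062, 0], 0, 1], [[0, 0.062, 0], 0, 1]]}}

```text
time: 9.07
tool_pos: [0.6265, 0.0194, 0.1308]
ee_rot: [-3.139, 0.001, 3.097]
wrist_force: [1.5, -6.1, 0.8]
width: 0.0213
finger_force: 30.0
```

>>> {"op": "carry_out", "data": {"steps": [[[0, 0.002, 0], 0, 1], [[0, 0.004, 0], 0, 1], [[0, 0.004, 0], 0, 1]]}}

```text
time: 9.45
tool_pos: [0.6267, 0.0232, 0.1308]
ee_rot: [-3.139, 0.001, 3.097]
wrist_force: [1.2, -5.8, 1.6]
width: 0.0211
finger_force: 30.0
```

>>> {"op": "carry_out", "data": {"steps": [[[0, 0.002, 0], 0, 1], [[0, 0.002, 0], 0, 1], [[0, 0.002, 0], 0, 1]]}}

```text
time: 9.82
tool_pos: [0.6268, 0.0253, 0.1308]
ee_rot: [-3.139, 0.001, 3.097]
wrist_force: [1.3, -5.6, 1.2]
width: 0.0213
finger_force: 30.0
```

>>> {"op": "carry_out", "data": {"steps": [[[0, 0.001, 0], 0, 1], [[0, 0.002, 0], 0, 1], [[0, 0.002, 0], 0, 1]]}}

```text
time: 10.2
tool_pos: [0.6269, 0.0278, 0.1308]
ee_rot: [-3.14, 0.001, 3.097]
wrist_force: [1.3, -5.2, 1.8]
width: 0.021
finger_force: 30.0
```

>>> {"op": "carry_out", "data": {"steps": [[[0, 0.001, 0], 0, 1], [[0, 0.001, 0], 0, 1], [[0, 0.001, 0], 0, 1]]}}

```text
time: 10.58
tool_pos: [0.627, 0.0301, 0.1308]
ee_rot: [3.141, 0.001, 3.098]
wrist_force: [3.2, -2.4, 2.2]
width: 0.0216
finger_force: 30.0
```

>>> {"op": "carry_out", "data": {"steps": [[[0, 0.001, 0], 0, 1], [[0, 0.001, 0], 0, 1], [[0, 0.001, 0], 0, 1]]}}

```text
time: 10.95
tool_pos: [0.627, 0.0311, 0.1308]
ee_rot: [3.141, 0.001, 3.098]
wrist_force: [3.7, -1.5, 1.9]
width: 0.021
finger_force: 30.0
```

>>> {"op": "carry_out", "data": {"steps": [[[0, 0.001, 0], 0, 1], [[0, 0.001, 0], 0, 1], [[0, 0.001, 0], 0, 1]]}}

```text
time: 11.32
tool_pos: [0.627, 0.0317, 0.1308]
ee_rot: [3.141, 0.001, 3.098]
wrist_force: [4.4, -2.2, 2.8]
width: 0.0214
finger_force: 30.0
```

>>> {"op": "carry_out", "data": {"steps": [[[0, 0.0005, 0], 0, 1], [[0, 0.0005, 0], 0, 1], [[0, 0.0005, 0], 0, 1]]}}

```text
time: 11.7
tool_pos: [0.6271, 0.0319, 0.1308]
ee_rot: [-3.141, 0.001, 3.098]
wrist_force: [4.4, -2.8, 2.7]
width: 0.0214
finger_force: 30.0
```

>>> {"op": "carry_out", "data": {"steps": [[[0, 0.0005, 0], 0, 1], [[0, 0.0005, 0], 0, 1], [[0, 0.0005, 0], 0, 1]]}}

```text
time: 12.08
tool_pos: [0.6271, 0.032, 0.1308]
ee_rot: [-3.141, 0.001, 3.098]
wrist_force: [4.1, -2.9, 3.0]
width: 0.0214
finger_force: 30.0
```

>>> {"op": "carry_out", "data": {"steps": [[[0, 0.0005, 0], 0, 1], [[0, 0.0005, 0], 0, 1], [[0, 0.0005, 0], 0, 1]]}}

```text
time: 12.45
tool_pos: [0.6271, 0.032, 0.1308]
ee_rot: [-3.14, 0.001, 3.097]
wrist_force: [3.8, -3.8, 2.9]
width: 0.0212
finger_force: 30.0
```

The slide has stopped at y = 0.032 while the force rises, so the ball is at the bottom of the V, where vision put the notch. One small step to centre the load, then a look.

>>> {"op": "carry_out", "data": {"steps": [[[0, 0.0005, 0], 0, 1], [[0, 0.0005, 0], 0, 1], [[0, 0.0005, 0], 0, 1], [[0, 0.0005, 0], 0, 1]]}}

```text
time: 12.95
tool_pos: [0.6271, 0.0322, 0.1308]
ee_rot: [-3.139, 0.001, 3.097]
wrist_force: [3.6, -5.5, 2.4]
width: 0.0212
finger_force: 30.0
```

```bash
python3 - <<'E'
from h import *
s=snap('side')
a=s['image'][160:310,230:400,::-1]
cv2.imwrite('pics/s3.png',cv2.resize(a,None,fx=4,fy=4,interpolation=cv2.INTER_CUBIC))
o=robot.get_obs();print(o['tool_pos'],o['wrist_force'])
E
```

```text
[0.62707622 0.03212593 0.13080488] [ 4.1047226  -5.04558209  2.23488244]
```

View pics/s3.png

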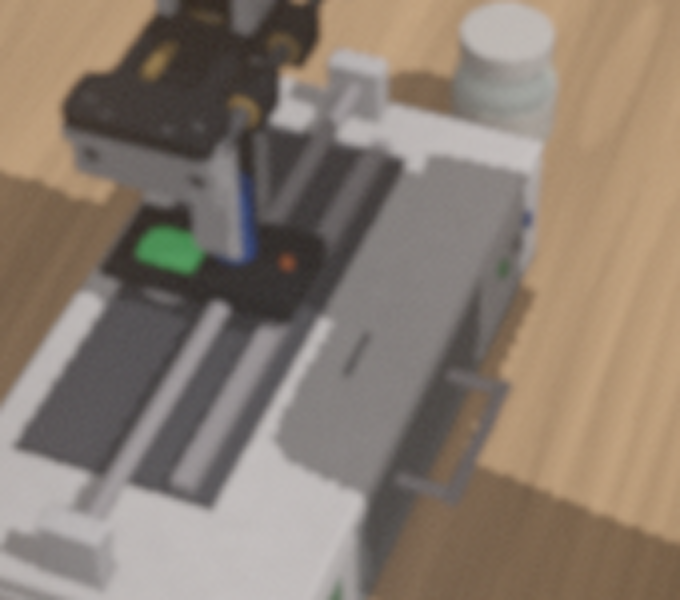

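The picture shows the slide held over the window, the orange pin sunk low at (287,262), and the drawer closed. The force of about 5 N sits mid-range at the V bottom. I'm handing in.

```bash
python3 -c "
from bench import robot
print(robot.close_job())"
```

```text
the job is handed in; nothing more can be done
None
```

The drawer is pushed fully home and the filter slide is held in its notch by the fingers, with the bottle, jar and beaker left alone; the job is handed in at about 13 s on the robot's clock, and no verdict was shown.

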